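# Set out the coil-and-compass circuit for a physics lesson

### The arm

A 7-joint arm with a two-finger parallel gripper is mounted at the origin on the work surface. World frame = base frame: x ahead of the robot, y to its left, z up, the work surface at z = 0. Lengths are in m, angles in rad, forces in N, time in s.
With the tool pointing down it reaches from about 0.4 to 0.85 m from the base axis. Payload 4.5 kg.
Tool frame: the origin (TCP) lies at the very end of the fingers, on their centre line; the grasp point (between the pads) lies 19 mm behind it; z points along the fingers, y is the line along which they close (so a half turn about z gives the same grasp; the last joint's range is limited). The gripper opens to 88 mm and grips with 3 to 60 N. Pads are 18 mm wide; open, the fingers measure 123 mm over their backs; the gripper's body (75 mm by 187 mm) begins 45 mm behind the grasp point.
Start: joints at [-1.18, 0.689, -0.195, 1.565, 0.157, 0.902, -0.215], TCP at [0.218, 0.586, 0.207] pointing down, gripper open.
Joint ranges: [-3.01, 3.01], [-0.46, 2.08], [-1.47, 1.51], [0.13, 2.56], [-1, 4.14], [0.04, 2.09], [-2.66, 2.66]. Speed limits (rad/s): [2.57, 2.57, 3.14, 3.14, 3.14, 3.14, 3.14].

### API

Orientations are given as a unit quaternion [x, y, z, w].
In Python, from plant import r gives the robot as it stands. The module is installed in compiled form; this text tells all that it offers.
- The arm moves only by the tool step_arm, never from a script. Its argument "increments" is a list of rows, each a list of 2 entries, a list of its own where there are three numbers: the shift along the world's x, y, z in cm, then the turn, a rotation vector about the world's x, y, z in degrees. A call has exactly 10 rows; each row shifts and turns the commanded pose from where the row before left it; what a row does not reach is not made up. A row lasts 1/10 s, in which the tool goes at most 50 mm and 8.59 degrees, less where a joint would pass 70% of its speed; a pose out of reach is approached as far as the arm can. A call is refused whole if a number of a shift passes 5 or a number of a turn 8.59, either way. A call with a gripper value outside its range is refused whole. "fingers" is the opening, from 0 (shut) to 1 (fully open), set as the call begins (left out, the last holds). The fingers move at their own pace and stop on an object; "grip_force" is the grip in N (left out, the last holds). Time passes only in rows, so rows that do not move let the fingers close, or fill a call up. It gives the time, the measured TCP pose, the force, the opening and the grip force at its end, in the units of the state.
- r.get_state(): the state, without advancing time (a new reading comes with each control period).
- r.snapshot(name): name is "scene" or "top"; returns (picture, depth): 420x560x3 uint8, red, green, blue; 420x560 float32, m along the optical axis (not along the pixel's ray), 0 where there is no reading.
- r.calibration(name): a dict with "fov_y" (degrees; the focal length in pixels is half the picture's height over the tangent of half this angle, whatever the lens; pixels are square), "cx", "cy" (the principal point, pixels), "k1" (the pictures are not rectified: a ray, as slopes to the right and down, at radius r is drawn at 1 + k1 r^2 times it, then the intrinsics apply), "R" (3x3) and "t" (3): a world point X has camera coordinates R X + t. Camera axes: x right, y down, z forward; pixel columns grow to the right and rows downward; lengths in m; the calibration is good to about 2 mm. A picture is of the moment at which its call begins. calibration takes no time and is no camera call.
- r.finish_job(): hands the job in; it is judged then, once.
The state is a dict: "clock": time; "q": joint angles; "qd": joint speeds; "joint_torque": joint torques, N m; "tool_pos": TCP position; "eef_rot": TCP orientation; "contact_force": force on the tool from outside, world axes, zero at the start; "moment": the same for the moment, N m; "opening": opening from 0.0 (shut) to 1.0 (fully open); "finger_force": force on a finger pad.
Only numpy, scipy, OpenCV 4.12 (cv2) and the standard library are available. Lean on these libraries where they do the work, as an engineer would, in place of code of your own. Each camera call takes 0.05 s, during which the arm holds its last target. There are 200 camera calls.

### The job

On the white board, set out the lesson's circuit from the parts on the grey tray, in this order: first the coil midway between the battery pack and the meter and in line with them; then the knife switch straight in front of the battery pack (on the side nearer the robot); then the resistor straight in front of the meter, each with about a 2 cm gap and its long side running front to back; last the compass, centred on top of the coil. Stand the parts flat and square with the board, let go of them all, and do not disturb the lamp holder and the magnet pair, which stay on the tray.

Things in the scene. Friction and masses are not known exactly. Their poses are not given: they have to be found in the camera images.
- board: White layout board, fixed on the left or right of the work area, 200 (x) x 340 (y) x 8 mm. Origin: centre of its underside. +x points away from the robot (within 0.2 rad of world x), +y left. Pack and meter are fixed on it at x = +46 mm, y = +112 and -112 mm (which is at which end varies), so the point midway between is at x = +46, y = 0. The rest of it is empty at the start.
- pack: Battery pack fixed on the board: black holder 74 (x) x 76 (y) mm with two blue cylindrical cells side by side, 47 mm high. Origin at the centre of its underside, on the board's top; axes parallel to the board's. A switch 'straight in front' with a 20 mm gap has its origin 92 mm towards -x from this origin.
- meter: Black analogue meter with a sloping white dial facing the robot, fixed on the board: 74 (x) x 76 (y) mm, 60 mm high. Origin at the centre of its underside, on the board's top; axes parallel to the board's. A resistor 'straight in front' with a 20 mm gap has its origin 92 mm towards -x from this origin.
- coil: Square coil: black plastic bobbin with copper winding; a bottom flange 56 x 56 x 6 mm, the winding (47 mm across) and a flat top plate 56 x 56 x 8 mm whose top is 45 mm above the origin. Origin: centre of its underside, z up. Loose, 150 to 310 g; starts on the grey tray (6 mm thick), own x within 0.35 rad of world x.
- switch: Knife switch. Yellow plastic base 70 (own x) x 44 (own y) x 22 mm high, two small binding posts (a red and a black cap, up to 39 mm high) near its -x end; a copper blade along own x with a black handle, up to 50 mm high. Origin: centre of its underside, z up. Loose, 75 to 155 g; starts on the grey tray (6 mm thick), own x within 0.35 rad of world x.
- resistor: Resistor. Yellow plastic base 70 (own x) x 44 (own y) x 22 mm high, two small binding posts (a red and a black cap, up to 39 mm high) near its -x end; a white ceramic tube 18 mm thick and 46 mm long lying along own x, up to 48 mm high. Origin: centre of its underside, z up. Loose, 75 to 155 g; starts on the grey tray (6 mm thick), own x within 0.35 rad of world x.
- compass: Plotting compass: flat round brass case 44 mm in diameter and 17 mm high with a white dial and a needle on top. Origin: centre of its underside, z up. Loose, 40 to 85 g; starts on the grey tray (6 mm thick), own x within 0.35 rad of world x.
- lamp: Lamp holder, not part of the job, must not be disturbed. Yellow plastic base 70 (own x) x 44 (own y) x 22 mm high, two small binding posts (a red and a black cap, up to 39 mm high) near its -x end; a black socket with a round glass bulb, up to 59 mm high. Origin: centre of its underside, z up. Loose, 110 g; starts on the grey tray (6 mm thick), own x within 0.35 rad of world x.
- magnets: Pair of bare steel bar magnets with dark keepers, not part of the job, must not be disturbed: one flat block 82 (own x) x 34 (own y) x 12 mm. Origin: centre of its underside, z up. Loose, 200 g; starts on the grey tray (6 mm thick), own x within 0.35 rad of world x.

How it is judged:
By the outcome, as a careful person would: the job done as asked, in the order asked, and still so for the second after the job is handed in, with the robot touching nothing.
It also fails if it takes over 128 s, if anything falls off the work surface, if the arm or the gripper's body presses on something with over 40 N, if the wrist force passes 120 N, or if a joint passes its speed limit or range.

## Working session

There is one attempt and no reset: what is moved stays moved. The work goes in short steps, Python scripts to look and compute and a tool call to move; the robot and the scene stay as the last step left them, time stands still between calls to the robot, and variables do not carry over. Pictures are saved under pics/ and viewed, at most 14 in all, crops included, and the job is handed in when it is done.

Besides the shell and the picture viewer there is one more tool, called as a command line: name --argument value ..., lists and objects as JSON in quotes. step_arm: Moves the arm, as the interface text tells. Its arguments: {"type":"object","properties":{"increments":{"type":"array","items":{"type":"array"}},"fingers":{"type":"number"},"grip_force":{"type":"number"}},"required":["increments"]}

```bash
mkdir -p pics; cat > h.py <<'E'
import numpy as np, cv2
from plant import r
def K(c,sh=(420,560)):
    f=sh[0]/2/np.tan(np.radians(c["fov_y"])/2); return f
def points(name,depth):
    c=r.calibration(name); f=K(c); h,w=depth.shape
    u,v=np.meshgrid(np.arange(w),np.arange(h))
    a=(u-c["cx"])/f; b=(v-c["cy"])/f
    x,y=a.copy(),b.copy()
    for _ in range(8):
        s=1+c["k1"]*(x*x+y*y); x,y=a/s,b/s
    P=np.stack([x*depth,y*depth,depth],-1)-np.array(c["t"])
    P=P@np.array(c["R"]); P[depth==0]=np.nan
    return P
def snap(name,fn=None):
    im,d=r.snapshot(name)
    if fn: cv2.imwrite("pics/"+fn,cv2.cvtColor(im,cv2.COLOR_RGB2BGR))
    return im,points(name,d)
E
python3 - <<'E'
from h import *
for n in("scene","top"):
    im,P=snap(n,n+"0.png"); np.savez("/tmp/"+n,im=im,P=P)
    c=r.calibration(n); print(n,c["fov_y"],c["k1"],-np.array(c["R"]).T@c["t"],np.array(c["R"])[2])
s=r.get_state(); print(s["clock"],s["tool_pos"],s["eef_rot"],s["opening"],s["contact_force"])
E
```

```text
scene 51.10497426330276 0.04910829914871291 [1.14650232 0.47467103 0.70272612] [-0.61153345 -0.44729851 -0.65264912]
top 44.00523333580596 -0.0061491916502020814 [0.33440121 0.01764194 1.08829028] [ 0.18992201 -0.00373776 -0.98179206]
0.1 [0.21813456 0.58506485 0.2066025 ] [ 1.77400041e-01  9.84138505e-01 -7.89228505e-04 -7.65995722e-05] 1.0017737938383484 [-1.06565181 -0.59163962  0.24542523]
```

View pics/scene0.png

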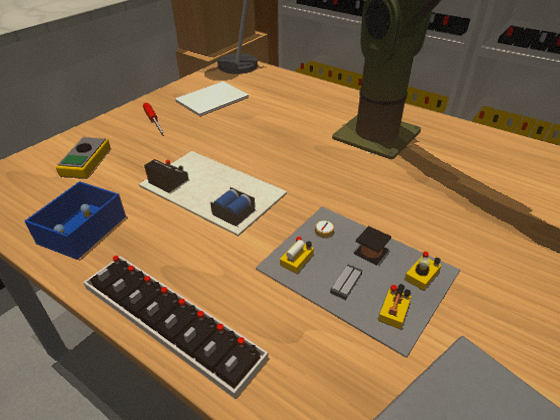

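View pics/top0.png

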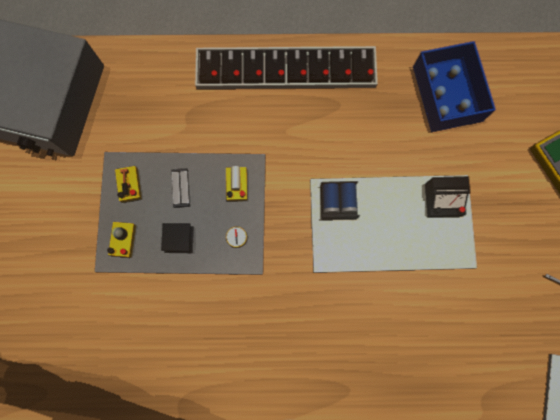

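The top view shows the tray at left with the switch (128,185), magnets (180,188), resistor (236,184), lamp (121,240), coil (177,238) and compass (236,237). The board is at right, with the pack at (339,200) and the meter at (448,198).

```bash
cat >> h.py <<'E'
def plane(name,uv,z):
    c=r.calibration(name); f=K(c); uv=np.float64(uv).reshape(-1,2)
    ab=(uv-[c["cx"],c["cy"]])/f; q=ab.copy()
    for _ in range(8): q=ab/(1+c["k1"]*(q**2).sum(1,keepdims=True))
    R=np.array(c["R"]); o=-R.T@c["t"]; d=np.c_[q,np.ones(len(q))]@R
    return (o+d*((z-o[2])/d[:,2])[:,None])[:,:2]
def rect(mask,z,name="top"):
    cs,_=cv2.findContours(mask.astype(np.uint8),cv2.RETR_EXTERNAL,cv2.CHAIN_APPROX_NONE)
    c=max(cs,key=cv2.contourArea); W=plane(name,c,z)*1000
    (x,y),(w,h),a=cv2.minAreaRect(W.astype(np.float32))
    a=(a+45)%90-45  # edge angle nearest world x
    return x,y,sorted((w,h)),a,len(c)
E
python3 - <<'E'
from h import *
D=np.load("/tmp/top.npz"); im,P=D["im"],D["P"]; Z=P[...,2]; hsv=cv2.cvtColor(im,cv2.COLOR_RGB2HSV)
u,v=np.meshgrid(np.arange(560),np.arange(420))
H,S,V=[hsv[...,i] for i in range(3)]
def box(x0,x1,y0,y1): return (u>=x0)&(u<x1)&(v>=y0)&(v<y1)
b=box(290,500,150,290)
# board: outline of low saturation bright, incl. objects
m=b&(Z>0.004)&(Z<.014)
print("boardZ",np.nanmedian(Z[m]),m.sum()); print("board",rect(b&(S<70)&(V>110)&(Z<.03),.008))
print("trayZ",np.nanmedian(Z[box(200,220,200,250)]),"tableZ",np.nanmedian(Z[box(275,300,180,260)]))
for n,bx in dict(pack=(310,365,170,230),meter=(415,480,165,225)).items():
    k=box(*bx)&(Z>.02); print(n,k.sum(),np.nanmax(Z[k]), rect(k,.035))
for n,bx,zt in [("switch",(105,150,160,210),.028),("resistor",(215,258,160,210),.028),("lamp",(100,145,215,265),.028),("magnets",(165,198,160,215),.018),("coil",(155,200,215,262),.051),("compass",(220,256,220,256),.023)]:
    k=box(*bx)&(Z>.006+.5*(zt-.006)); 
    print(n,k.sum(),np.round(np.nanpercentile(Z[k],[5,50,98]),4),rect(k,zt))
    if zt==.028:
        y=box(*bx)&(H>18)&(H<36)&(S>140)&(V>70); print("   yellow",y.sum(),rect(y,zt))
cv2.imwrite("pics/c0.png",cv2.resize(cv2.cvtColor(im,cv2.COLOR_RGB2BGR)[145:280,90:275],None,fx=4,fy=4,interpolation=cv2.INTER_CUBIC))
S_=np.load("/tmp/scene.npz"); 
E
```

```text
boardZ 0.007203933919111331 11355
board (506.86663818359375, -218.73074340820312, [199.3133544921875, 339.1538391113281], 0.9392500519752502, 593)
trayZ 0.005256685587671289 tableZ -0.0007320177097627149
pack 1297 0.0587803815051225 (551.697021484375, -106.91606903076172, [77.2940673828125, 79.45254516601562], 1.1306359767913818, 146)
meter 1586 0.07092038149174433 (557.584228515625, -334.10211181640625, [83.19293212890625, 92.0992660522461], 1.0667719841003418, 149)
switch 733 [0.0224 0.0282 0.0561] (592.2005615234375, 335.6560363769531, [48.10478210449219, 71.80187225341797], 9.319732666015625, 103)
   yellow 521 (592.4711303710938, 335.78887939453125, [46.14128112792969, 71.50713348388672], 9.926653861999512, 179)
resistor 710 [0.0238 0.0288 0.055 ] (590.8046875, 107.01506805419922, [43.87562561035156, 73.66161346435547], 0.6004384160041809, 104)
   yellow 441 (589.9149780273438, 108.11105346679688, [42.15501022338867, 71.19767761230469], 0.18178553879261017, 153)
lamp 770 [0.0233 0.0283 0.0638] (474.8257751464844, 343.7221374511719, [49.159175872802734, 70.97899627685547], -6.9330596923828125, 107)
   yellow 561 (474.4578857421875, 342.57666015625, [47.15047836303711, 70.75926971435547], -5.1143341064453125, 145)
magnets 578 [0.0139 0.0173 0.021 ] (584.8464965820312, 225.9414825439453, [36.205963134765625, 83.1055908203125], 4.909782886505127, 105)
coil 793 [0.0471 0.0503 0.0543] (475.79522705078125, 226.71299743652344, [54.67863082885742, 57.19376754760742], -0.5376205444335938, 108)
compass 347 [0.0183 0.0219 0.0256] (478.38348388671875, 107.64331817626953, [42.16770935058594, 42.85546875], 44.85829162597656, 58)
```

View pics/c0.png

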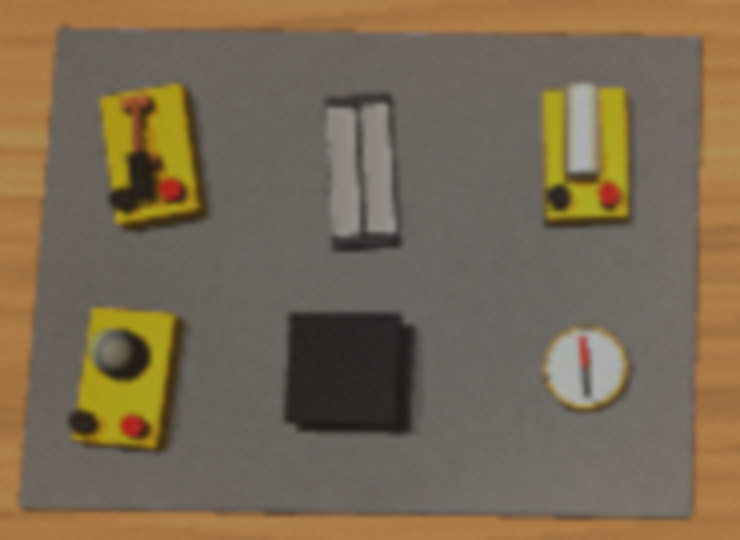

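The crop confirms that the posts (black and red caps) are on the robot side of the switch (140,190) and resistor (585,195), so no flips are needed. Going for the coil.

step_arm --increments '[[[2.58,-3.58,-0.7],[0,0,2]],[[2.58,-3.58,-0.7],[0,0,2]],[[2.58,-3.58,-0.7],[0,0,2]],[[2.58,-3.58,-0.7],[0,0,2]],[[2.58,-3.58,-0.7],[0,0,2]],[[2.58,-3.58,-0.7],[0,0,2]],[[2.58,-3.58,-0.7],[0,0,2]],[[2.58,-3.58,-0.7],[0,0,2]],[[2.58,-3.58,-0.7],[0,0,2]],[[2.58,-3.58,-0.7],[0,0,2]]]' --fingers 1

```text
clock: 1.1
tool_pos: [0.477, 0.226, 0.1369]
eef_rot: [0.003, 1.0, -0.0, -0.0]
contact_force: [0.7, -0.4, 0.7]
opening: 0.993
finger_force: 0.0
```

step_arm --increments '[[[0,0,-1.8],[0,0,0]],[[0,0,-1.8],[0,0,0]],[[0,0,-1.8],[0,0,0]],[[0,0,-1.8],[0,0,0]],[[0,0,-1.3],[0,0,0]],[[0,0,-1.0],[0,0,0]],[[0,0,-0.6],[0,0,0]],[[0,0,-0.5],[0,0,0]],[[0,0,0],[0,0,0]],[[0,0,0],[0,0,0]]]'

```text
clock: 2.1
tool_pos: [0.4765, 0.2278, 0.0317]
eef_rot: [0.004, 1.0, 0.0, 0.0]
contact_force: [0.4, -0.2, -0.2]
opening: 1.003
finger_force: 0.0
```

step_arm --increments '[[[0,0,0],[0,0,0]],[[0,0,0],[0,0,0]],[[0,0,0],[0,0,0]],[[0,0,0],[0,0,0]],[[0,0,0],[0,0,0]],[[0,0,0],[0,0,0]],[[0,0,0],[0,0,0]],[[0,0,0],[0,0,0]],[[0,0,0],[0,0,0]],[[0,0,0],[0,0,0]]]' --fingers 0 --grip_force 25

```text
clock: 3.1
tool_pos: [0.4763, 0.2276, 0.0313]
eef_rot: [0.004, 1.0, 0.0, -0.0]
contact_force: [1.3, 0.2, 0.7]
opening: 0.114
finger_force: 0.0
```

```bash
python3 - <<'E'
from h import *
a,_=r.snapshot("top");b,P=r.snapshot("scene")
s=r.get_state(); print(s["opening"],s["finger_force"],s["tool_pos"],s["contact_force"])
o=np.vstack([cv2.resize(a[130:290,80:290],(525,400)), ]); o2=cv2.resize(b[190:370,240:480],(533,400))
cv2.imwrite("pics/c1.png",cv2.cvtColor(cv2.resize(np.hstack([o,o2]),(800,302)),cv2.COLOR_RGB2BGR))
E
```

```text
0.021677462022812906 0.0 [0.47629799 0.22768634 0.03135655] [ 0.66112287 -0.30428829 -0.76957778]
```

View pics/c1.png

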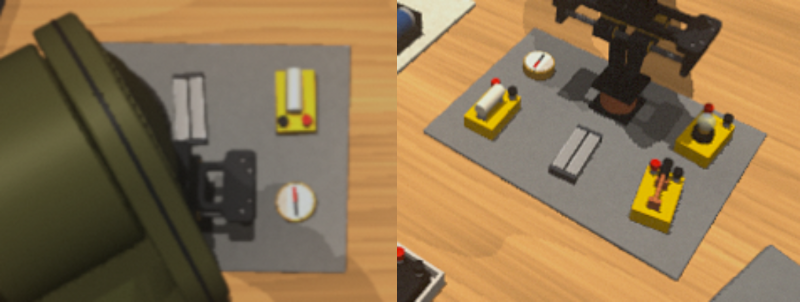

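The scene crop shows the fingers shut just above or behind the coil's plate (about 622,55), with the coil apparently still standing. I'll measure where the fingers are relative to the coil.

```bash
python3 - <<'E'
from h import *
D=np.load("/tmp/scene.npz"); im0,P0=D["im"],D["P"]
im,P=snap("scene")
def cl(P,lab):
    x,y,z=P[...,0],P[...,1],P[...,2]
    m=(abs(x-.476)<.12)&(abs(y-.227)<.1)&(z>.03)
    for a,b in[(.03,.045),(.045,.052),(.052,.06),(.06,.075),(.075,.09),(.09,.11),(.11,.13)]:
        k=m&(z>=a)&(z<b)
        if k.sum(): print(lab,a,b,k.sum(),"x",np.round(np.percentile(x[k],[2,50,98]),3),"y",np.round(np.percentile(y[k],[2,50,98]),3))
cl(P0,"before");cl(P,"now")
c=cv2.resize(cv2.cvtColor(im,cv2.COLOR_RGB2BGR)[190:290,330:450],None,fx=6,fy=6,interpolation=cv2.INTER_CUBIC); cv2.imwrite("pics/c2.png",c)
E
```

```text
before 0.03 0.045 91 x [0.471 0.505 0.579] y [0.195 0.251 0.325]
before 0.045 0.052 388 x [0.451 0.483 0.508] y [0.201 0.23  0.256]
before 0.052 0.06 153 x [0.454 0.479 0.506] y [0.201 0.228 0.254]
now 0.03 0.045 90 x [0.474 0.505 0.579] y [0.203 0.253 0.325]
now 0.045 0.052 305 x [0.452 0.489 0.508] y [0.201 0.236 0.256]
now 0.052 0.06 122 x [0.456 0.489 0.506] y [0.201 0.23  0.254]
now 0.06 0.075 59 x [0.474 0.486 0.49 ] y [0.214 0.229 0.243]
now 0.075 0.09 94 x [0.47  0.486 0.489] y [0.212 0.229 0.244]
now 0.09 0.11 138 x [0.472 0.487 0.489] y [0.211 0.225 0.245]
now 0.11 0.13 45 x [0.461 0.486 0.512] y [0.148 0.219 0.313]
```

View pics/c2.png

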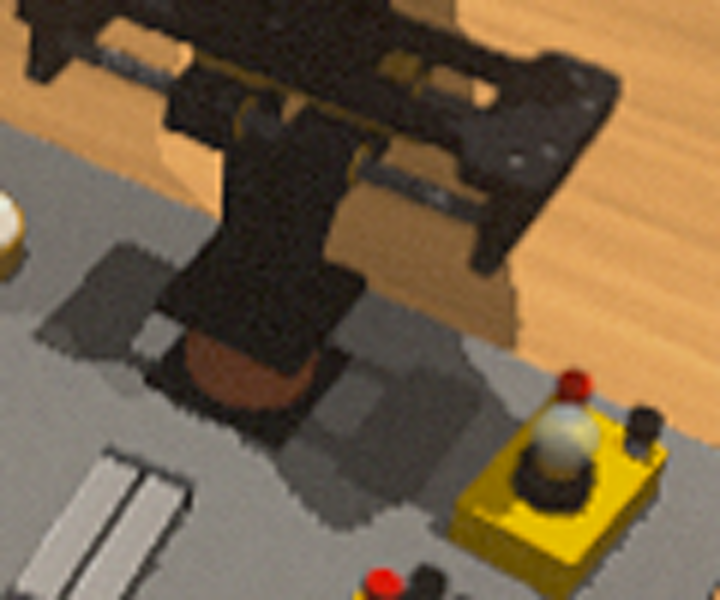

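The crop shows the fingers closed above the coil plate (260,260), and the coil has not moved. So the true fingertip is about 2 cm higher than reported. I'll lift and measure the fingertip height.

step_arm --increments '[[[0,0,1],[0,0,0]],[[0,0,1],[0,0,0]],[[0,0,1],[0,0,0]],[[0,0,1],[0,0,0]],[[0,0,0],[0,0,0]],[[0,0,0],[0,0,0]],[[0,0,0],[0,0,0]],[[0,0,0],[0,0,0]],[[0,0,0],[0,0,0]],[[0,0,0],[0,0,0]]]' --fingers 1

```text
clock: 4.25
tool_pos: [0.4761, 0.2276, 0.0711]
eef_rot: [0.004, 1.0, -0.0, -0.0]
contact_force: [0.9, 0.7, 0.1]
opening: 0.892
finger_force: 0.0
```

```bash
python3 - <<'E'
from h import *
im,P=snap("scene"); s=r.get_state(); print(s["tool_pos"],s["opening"])
x,y,z=P[...,0],P[...,1],P[...,2]
m=(abs(x-.476)<.12)&(abs(y-.227)<.1)&(z>.056)
for a in np.arange(.056,.16,.008):
    k=m&(z>=a)&(z<a+.008)
    for lab,q in(("R",y<.227),("L",y>=.227)):
        j=k&q
        if j.sum(): print(lab,round(a,3),j.sum(),"x",np.round(np.percentile(x[j],[2,50,98]),3),"y",np.round(np.percentile(y[j],[2,50,98]),3))
c=cv2.resize(cv2.cvtColor(im,cv2.COLOR_RGB2BGR)[170:290,310:450],None,fx=5,fy=5,interpolation=cv2.INTER_CUBIC); cv2.imwrite("pics/c3.png",c)
E
```

```text
[0.47615812 0.22766558 0.07113371] 0.9339467450315527
R 0.096 4 x [0.468 0.484 0.486] y [0.179 0.184 0.187]
L 0.096 2 x [0.485 0.486 0.486] y [0.27  0.272 0.274]
R 0.104 23 x [0.471 0.484 0.487] y [0.175 0.186 0.189]
L 0.104 23 x [0.47  0.487 0.489] y [0.266 0.273 0.28 ]
R 0.112 32 x [0.471 0.485 0.49 ] y [0.175 0.185 0.189]
L 0.112 28 x [0.469 0.486 0.489] y [0.268 0.277 0.281]
R 0.12 35 x [0.468 0.485 0.489] y [0.174 0.186 0.189]
L 0.12 28 x [0.476 0.487 0.49 ] y [0.267 0.276 0.282]
R 0.128 32 x [0.468 0.485 0.489] y [0.173 0.184 0.188]
L 0.128 32 x [0.47  0.486 0.489] y [0.268 0.277 0.282]
R 0.136 32 x [0.469 0.486 0.488] y [0.172 0.183 0.188]
L 0.136 28 x [0.479 0.487 0.49 ] y [0.267 0.277 0.283]
R 0.144 49 x [0.469 0.483 0.489] y [0.173 0.182 0.189]
L 0.144 27 x [0.482 0.488 0.49 ] y [0.266 0.276 0.283]
R 0.152 19 x [0.475 0.486 0.488] y [0.172 0.18  0.182]
L 0.152 1 x [0.489 0.489 0.489] y [0.275 0.275 0.275]
```

View pics/c3.png

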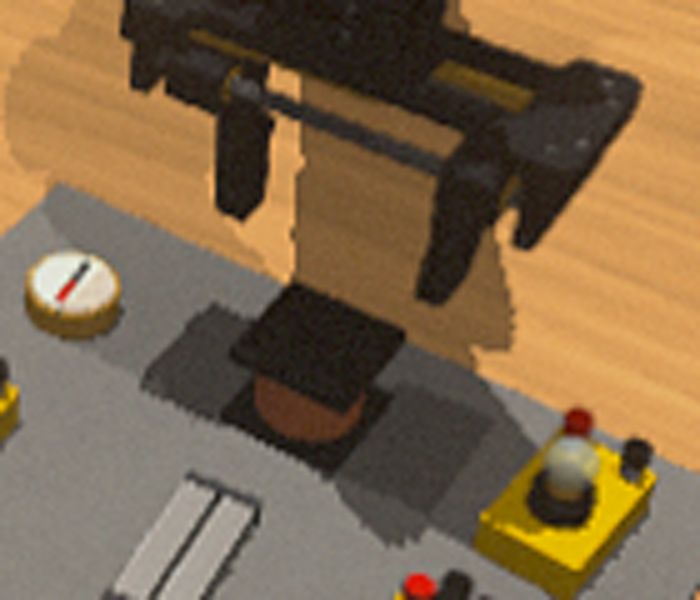

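The crop shows the open fingers, with their tips (435,300) and (240,215) high above the coil plate (320,340). Depth puts the true tip at about 0.100 with 0.071 reported, a constant offset of about +29 mm. x and y agree. Descending accordingly.

step_arm --increments '[[[0,0,-1.2],[0,0,0]],[[0,0,-1.2],[0,0,0]],[[0,0,-1.2],[0,0,0]],[[0,0,-1.2],[0,0,0]],[[0,0,-0.8],[0,0,0]],[[0,0,-0.8],[0,0,0]],[[0,0,-0.5],[0,0,0]],[[0,0,-0.3],[0,0,0]],[[0,0,0],[0,0,0]],[[0,0,0],[0,0,0]]]'

```text
clock: 5.3
tool_pos: [0.4765, 0.2277, -0.0004]
eef_rot: [0.004, 1.0, 0.0, 0.0]
contact_force: [0.3, -0.4, 0.4]
opening: 0.999
finger_force: 0.0
```

step_arm --increments '[[[0,0,0],[0,0,0]],[[0,0,0],[0,0,0]],[[0,0,0],[0,0,0]],[[0,0,0],[0,0,0]],[[0,0,0],[0,0,0]],[[0,0,0],[0,0,0]],[[0,0,0],[0,0,0]],[[0,0,0],[0,0,0]],[[0,0,0],[0,0,0]],[[0,0,0],[0,0,0]]]' --fingers 0 --grip_force 25

```text
clock: 6.3
tool_pos: [0.4763, 0.2276, -0.0006]
eef_rot: [0.004, 1.0, 0.0, 0.0]
contact_force: [-0.2, -0.9, 2.8]
opening: 0.63
finger_force: 25.0
```

step_arm --increments '[[[0,0,0.5],[0,0,0]],[[0,0,1],[0,0,0]],[[0,0,2],[0,0,0]],[[0,0,2.5],[0,0,0]],[[0,0,2.5],[0,0,0]],[[0,-1,1],[0,0,0]],[[0,-2,0.5],[0,0,0.7]],[[0,-3,0],[0,0,0.7]],[[0.5,-3.5,0],[0,0,0]],[[0.9,-3.5,0],[0,0,0]]]'

```text
clock: 7.3
tool_pos: [0.4889, 0.0955, 0.0991]
eef_rot: [-0.009, 1.0, -0.001, -0.001]
contact_force: [0.8, -0.3, -2.7]
opening: 0.626
finger_force: 25.0
```

step_arm --increments '[[[0.9,-3.8,0],[0,0,0]],[[0.9,-3.8,0],[0,0,0]],[[0.9,-3.8,0],[0,0,0]],[[0.9,-3.8,0],[0,0,0]],[[0.9,-3.8,0],[0,0,0]],[[0.9,-3.8,0],[0,0,0]],[[0.5,-3.5,0],[0,0,0]],[[0.4,-2.5,0],[0,0,0]],[[0,-2.0,0],[0,0,0]],[[0,0,0],[0,0,0]]]'

```text
clock: 8.3
tool_pos: [0.551, -0.2158, 0.0984]
eef_rot: [-0.005, 1.0, -0.002, -0.001]
contact_force: [-0.6, -0.2, -2.0]
opening: 0.634
finger_force: 25.0
```

step_arm --increments '[[[0.1,-0.1,-2],[0,0,0.2]],[[0.1,-0.1,-2],[0,0,0.2]],[[0,0,-2],[0,0,0]],[[0,0,-1.5],[0,0,0]],[[0,0,-1],[0,0,0]],[[0,0,-0.6],[0,0,0]],[[0,0,-0.2],[0,0,0]],[[0,0,0],[0,0,0]],[[0,0,0],[0,0,0]],[[0,0,0],[0,0,0]]]'

```text
clock: 9.3
tool_pos: [0.5558, -0.2125, 0.007]
eef_rot: [-0.012, 1.0, -0.0, 0.001]
contact_force: [-0.4, -0.7, -3.1]
opening: 0.631
finger_force: 25.0
```

step_arm --increments '[[[0,0,0],[0,0,0]],[[0,0,0],[0,0,0]],[[0,0,0],[0,0,0]],[[0,0,0],[0,0,0]],[[0,0,0],[0,0,0]],[[0,0,0],[0,0,0]],[[0,0,0],[0,0,0]],[[0,0,0],[0,0,0]],[[0,0,0],[0,0,0]],[[0,0,0],[0,0,0]]]'

```text
clock: 10.3
tool_pos: [0.5553, -0.2124, 0.0063]
eef_rot: [-0.012, 1.0, 0.0, -0.0]
contact_force: [-0.6, 0.7, -2.3]
opening: 0.63
finger_force: 25.0
```

step_arm --increments '[[[-0.1,-0.25,0],[0,0,-0.4]],[[-0.1,-0.28,0],[0,0,0]],[[0,0,0],[0,0,0]],[[0,0,-0.15],[0,0,0]],[[0,0,-0.1],[0,0,0]],[[0,0,-0.1],[0,0,0]],[[0,0,-0.1],[0,0,0]],[[0,0,0],[0,0,0]],[[0,0,0],[0,0,0]],[[0,0,0],[0,0,0]]]'

```text
clock: 11.3
tool_pos: [0.5533, -0.2176, 0.0019]
eef_rot: [-0.008, 1.0, 0.0, 0.0]
contact_force: [-0.1, 0.3, -2.8]
opening: 0.631
finger_force: 25.0
```

step_arm --increments '[[[0,0,-0.05],[0,0,0]],[[0,0,0],[0,0,0]],[[0,0,-0.05],[0,0,0]],[[0,0,0],[0,0,0]],[[0,0,0],[0,0,0]],[[0,0,0],[0,0,0]],[[0,0,0],[0,0,0]],[[0,0,0],[0,0,0]],[[0,0,0],[0,0,0]],[[0,0,0],[0,0,0]]]'

```text
clock: 12.3
tool_pos: [0.5534, -0.2177, 0.0014]
eef_rot: [-0.008, 1.0, -0.0, 0.0]
contact_force: [-2.7, 0.6, 5.0]
opening: 0.63
finger_force: 25.0
```

step_arm --increments '[[[0,0,0],[0,0,0]],[[0,0,0],[0,0,0]],[[0,0,0],[0,0,0]],[[0,0,0],[0,0,0]],[[0,0,0.5],[0,0,0]],[[0,0,1.5],[0,0,0]],[[0,0,2.5],[0,0,0]],[[0,0,2.5],[0,0,0]],[[0,0,2],[0,0,0]],[[0,0,1],[0,0,0]]]' --fingers 0.85

```text
clock: 13.3
tool_pos: [0.5546, -0.2179, 0.1038]
eef_rot: [-0.008, 1.0, -0.0, 0.002]
contact_force: [-0.1, -0.1, -0.4]
opening: 0.853
finger_force: 0.0
```

step_arm --increments '[[[0,2.5,0],[0,0,1]],[[0.3,4.2,0],[0,0,1]],[[0.3,4.2,0],[0,0,1]],[[0.3,4.2,0],[0,0,1]],[[0.3,4.2,0],[0,0,1]],[[0.3,4.2,0],[0,0,1]],[[0.3,4.2,0],[0,0,1]],[[0.3,4.2,0],[0,0,1]],[[0.3,4.2,0],[0,0,0.7]],[[0.3,4.2,0],[0,0,0]]]'

```text
clock: 14.3
tool_pos: [0.5801, 0.1869, 0.1011]
eef_rot: [-0.084, 0.996, -0.0, -0.0]
contact_force: [-0.3, -1.0, -0.4]
opening: 0.853
finger_force: 0.0
```

step_arm --increments '[[[0.3,4.2,0],[0,0,0]],[[0.3,4.2,0],[0,0,0]],[[0.3,3.5,0],[0,0,0]],[[0.3,2.4,0],[0,0,0]],[[0,0.73,0],[0,0,0]],[[0,0,-1],[0,0,0]],[[0,0,-1],[0,0,0]],[[0,0,0],[0,0,0]],[[0,0,0],[0,0,0]],[[0,0,0],[0,0,0]]]'

```text
clock: 15.3
tool_pos: [0.5927, 0.3347, 0.081]
eef_rot: [-0.084, 0.997, -0.0, 0.0]
contact_force: [-0.6, -0.3, 0.2]
opening: 0.847
finger_force: 0.0
```

```bash
python3 - <<'E'
from h import *
s=r.get_state(); print(s["clock"],s["tool_pos"],s["eef_rot"],s["opening"],s["q"])
im,P=snap("top","t1.png"); Z=P[...,2]; hsv=cv2.cvtColor(im,cv2.COLOR_RGB2HSV)
u,v=np.meshgrid(np.arange(560),np.arange(420))
k=(u>360)&(u<426)&(v>160)&(v<260)&(Z>.045); print(k.sum(),np.nanmedian(Z[k]),rect(k,.053))
E
```

```text
15.3 [0.59268886 0.33472218 0.08101079] [-8.35787682e-02  9.96501166e-01 -1.01639550e-04  7.76597938e-05] 0.8474517204904994 [-0.38222399  0.93551231 -0.3995163   1.47237825  0.44129352  0.82360251
  0.79982029]
756 0.0520882438288327 (551.3580932617188, -216.41184997558594, [56.21428680419922, 57.07991027832031], -0.52685546875, 105)
```

View pics/t1.png

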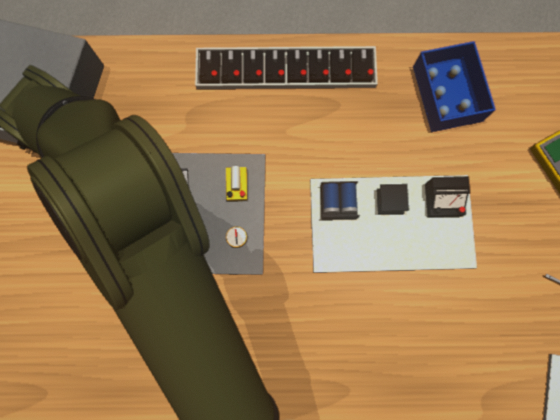

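The top view shows the coil between the pack and the meter at about (392,199), measured at (551,-216) mm, about 2 mm from target. The gripper is now over the switch.

step_arm --increments '[[[0,0,-1.8],[0,0,0]],[[0,0,-1.8],[0,0,0]],[[0,0,-1.8],[0,0,0]],[[0,0,-1.8],[0,0,0]],[[0,0,-1.2],[0,0,0]],[[0,0,-0.8],[0,0,0]],[[0,0,-0.5],[0,0,0]],[[0,0,-0.3],[0,0,0]],[[0,0,0],[0,0,0]],[[0,0,0],[0,0,0]]]'

```text
clock: 16.35
tool_pos: [0.5927, 0.336, -0.0186]
eef_rot: [-0.084, 0.996, 0.0, 0.0]
contact_force: [-0.6, 0.1, 0.5]
opening: 0.855
finger_force: 0.0
```

step_arm --increments '[[[0,0,0],[0,0,0]],[[0,0,0],[0,0,0]],[[0,0,0],[0,0,0]],[[0,0,0],[0,0,0]],[[0,0,0],[0,0,0]],[[0,0,0],[0,0,0]],[[0,0,0],[0,0,0]],[[0,0,0],[0,0,0]],[[0,0,0],[0,0,0]],[[0,0,0],[0,0,0]]]' --fingers 0 --grip_force 20

```text
clock: 17.35
tool_pos: [0.5923, 0.3358, -0.019]
eef_rot: [-0.084, 0.996, 0.0, 0.0]
contact_force: [-0.6, 0.7, 1.9]
opening: 0.498
finger_force: 20.0
```

step_arm --increments '[[[0,0,0.5],[0,0,0]],[[0,0,1.5],[0,0,0]],[[0,0,2.5],[0,0,0]],[[0,0,2.5],[0,0,0]],[[0,0,2],[0,0,0]],[[0,0,1],[0,0,0]],[[0,-1.5,0],[0,0,0]],[[-0.8,-3.5,0],[0,0,0]],[[-1.2,-4,0],[0,0,0]],[[-1.2,-4,0],[0,0,0]]]'

```text
clock: 18.35
tool_pos: [0.5589, 0.2023, 0.0797]
eef_rot: [-0.084, 0.996, -0.001, -0.001]
contact_force: [0.9, -0.6, -1.2]
opening: 0.5
finger_force: 20.0
```

step_arm --increments '[[[-1.3,-4,0],[0,0,-1]],[[-1.3,-4,0],[0,0,-1]],[[-1.3,-4,0],[0,0,-1]],[[-1.3,-4,0],[0,0,-1]],[[-1.3,-4,0],[0,0,-1]],[[-1.3,-4,0],[0,0,-1]],[[-1.3,-4,0],[0,0,-1]],[[-0.9,-2.5,0],[0,0,-1]],[[0,-0.98,0],[0,0,-0.7]],[[0,0,0],[0,0,0]]]'

```text
clock: 19.35
tool_pos: [0.4596, -0.1109, 0.0805]
eef_rot: [-0.007, 1.0, -0.0, -0.0]
contact_force: [0.5, 0.3, -0.8]
opening: 0.497
finger_force: 20.0
```

step_arm --increments '[[[0,0,-1.5],[0,0,0]],[[0,0,-2],[0,0,0]],[[0,0,-2],[0,0,0]],[[0,0,-1.5],[0,0,0]],[[0,0,-1],[0,0,0]],[[0,0,-0.8],[0,0,0]],[[0,0,-0.5],[0,0,0]],[[0,0,-0.2],[0,0,0]],[[0,0,0],[0,0,0]],[[0,0,0],[0,0,0]]]'

```text
clock: 20.35
tool_pos: [0.4606, -0.1091, -0.0138]
eef_rot: [-0.008, 1.0, 0.0, 0.0]
contact_force: [-0.5, 0.0, -0.6]
opening: 0.496
finger_force: 20.0
```

step_arm --increments '[[[0,0,-0.15],[0,0,0]],[[0,0,-0.1],[0,0,0]],[[0,0,0],[0,0,0]],[[0,0,-0.05],[0,0,0]],[[0,0,0],[0,0,0]],[[0,0,-0.03],[0,0,0]],[[0,0,0],[0,0,0]],[[0,0,0],[0,0,0]],[[0,0,0],[0,0,0]],[[0,0,0],[0,0,0]]]'

```text
clock: 21.35
tool_pos: [0.4603, -0.1092, -0.0172]
eef_rot: [-0.008, 1.0, -0.0, 0.0]
contact_force: [-1.0, -0.6, 5.8]
opening: 0.494
finger_force: 20.0
```

step_arm --increments '[[[0,0,0],[0,0,0]],[[0,0,0],[0,0,0]],[[0,0,0],[0,0,0]],[[0,0,0],[0,0,0]],[[0,0,0.5],[0,0,0]],[[0,0,1.5],[0,0,0]],[[0,0,2.5],[0,0,0]],[[0,0,2.5],[0,0,0]],[[0,0,2],[0,0,0]],[[0,0,1],[0,0,0]]]' --fingers 0.8

```text
clock: 22.35
tool_pos: [0.4608, -0.1094, 0.0843]
eef_rot: [-0.008, 1.0, -0.0, 0.001]
contact_force: [0.2, -0.3, -0.2]
opening: 0.798
finger_force: 0.0
```

step_arm --increments '[[[1.3,2,0],[0,0,-0.5]],[[2,3.3,0],[0,0,0]],[[2,3.3,0],[0,0,0]],[[2,3.3,0],[0,0,0]],[[2,3.3,0],[0,0,0]],[[2,3.3,0],[0,0,0]],[[1.2,2.2,0],[0,0,0]],[[0.5,1.0,0],[0,0,0]],[[0,0,0],[0,0,0]],[[0,0,0],[0,0,0]]]'

```text
clock: 23.35
tool_pos: [0.5893, 0.1057, 0.082]
eef_rot: [-0.003, 1.0, -0.001, -0.001]
contact_force: [0.3, -0.6, 0.2]
opening: 0.799
finger_force: 0.0
```

```bash
python3 - <<'E'
from h import *
s=r.get_state(); print(s["clock"],s["tool_pos"],s["eef_rot"],s["opening"])
im,P=snap("top","t2.png"); Z=P[...,2]; hsv=cv2.cvtColor(im,cv2.COLOR_RGB2HSV); H,S,V=[hsv[...,i] for i in range(3)]
u,v=np.meshgrid(np.arange(560),np.arange(420))
k=(u>310)&(u<370)&(v>215)&(v<275)&(Z>.02); print(rect(k,.030))
y=(u>310)&(u<370)&(v>215)&(v<275)&(H>18)&(H<36)&(S>140)&(V>70); print(rect(y,.030))
E
```

```text
23.35 [0.58925083 0.10573533 0.08204634] [-3.43912572e-03  9.99993040e-01 -1.11409543e-03 -9.22550821e-04] 0.7988567353876098
(458.4454040527344, -106.40303039550781, [119.1800308227539, 121.24050903320312], -0.5634002685546875, 232)Traceback (most recent call last):
  File "<stdin>", line 6, in <module>
  File "h.py", line 27, in rect
    c=max(cs,key=cv2.contourArea); W=plane(name,c,z)*1000
ValueError: max() iterable argument is empty
```

View pics/t2.png

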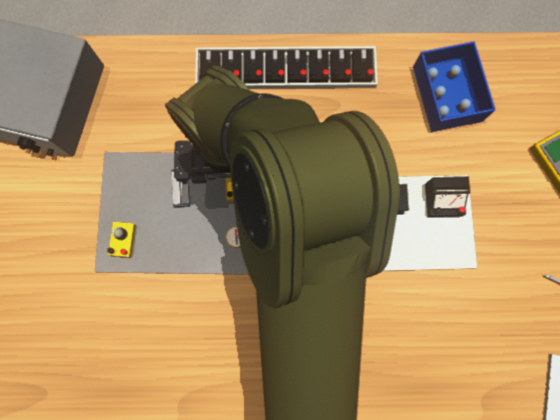

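The arm hides the board in this picture; only the lamp (121,240) and meter (448,198) are clear. Continuing with the resistor.

step_arm --increments '[[[0,0,-1.8],[0,0,0]],[[0,0,-1.8],[0,0,0]],[[0,0,-1.8],[0,0,0]],[[0,0,-1.8],[0,0,0]],[[0,0,-1.2],[0,0,0]],[[0,0,-0.9],[0,0,0]],[[0,0,-0.5],[0,0,0]],[[0,0,-0.4],[0,0,0]],[[0,0,0],[0,0,0]],[[0,0,0],[0,0,0]]]'

```text
clock: 24.4
tool_pos: [0.5906, 0.108, -0.019]
eef_rot: [-0.004, 1.0, 0.0, 0.0]
contact_force: [-0.1, -0.2, 0.5]
opening: 0.798
finger_force: 0.0
```

step_arm --increments '[[[0,0,0],[0,0,0]],[[0,0,0],[0,0,0]],[[0,0,0],[0,0,0]],[[0,0,0],[0,0,0]],[[0,0,0],[0,0,0]],[[0,0,0],[0,0,0]],[[0,0,0],[0,0,0]],[[0,0,0],[0,0,0]],[[0,0,0],[0,0,0]],[[0,0,0],[0,0,0]]]' --fingers 0 --grip_force 20

```text
clock: 25.4
tool_pos: [0.5904, 0.1079, -0.0193]
eef_rot: [-0.004, 1.0, 0.0, 0.0]
contact_force: [-0.6, -0.9, 4.1]
opening: 0.498
finger_force: 19.9
```

step_arm --increments '[[[0,0,0.5],[0,0,0]],[[0,0,1.5],[0,0,0]],[[0,0,2.5],[0,0,0]],[[0,0,2.5],[0,0,0]],[[0,0,2],[0,0,0]],[[0,0,1],[0,0,0]],[[0,-1.5,0],[0,0,0.5]],[[-0.8,-3.5,0],[0,0,0]],[[-1.2,-4,0],[0,0,0]],[[-1.2,-4,0],[0,0,0]]]'

```text
clock: 26.4
tool_pos: [0.5567, -0.0249, 0.0795]
eef_rot: [-0.009, 1.0, -0.001, -0.001]
contact_force: [0.5, -0.7, -1.4]
opening: 0.498
finger_force: 19.9
```

step_arm --increments '[[[-1.2,-4,0],[0,0,0]],[[-1.2,-4,0],[0,0,0]],[[-1.2,-4,0],[0,0,0]],[[-1.2,-4,0],[0,0,0]],[[-1.2,-4,0],[0,0,0]],[[-1.2,-4,0],[0,0,0]],[[-1.2,-4,0],[0,0,0]],[[-1.05,-2.06,0],[0,0,0]],[[0,-1,0],[0,0,0]],[[0,0,0],[0,0,0]]]'

```text
clock: 27.4
tool_pos: [0.4628, -0.3343, 0.0798]
eef_rot: [-0.007, 1.0, 0.0, -0.0]
contact_force: [0.5, 0.6, -1.4]
opening: 0.499
finger_force: 19.9
```

step_arm --increments '[[[0,0,-1.5],[0,0,0]],[[0,0,-2],[0,0,0]],[[0,0,-2],[0,0,0]],[[0,0,-1.5],[0,0,0]],[[0,0,-1],[0,0,0]],[[0,0,-0.8],[0,0,0]],[[0,0,-0.5],[0,0,0]],[[0,0,-0.2],[0,0,0]],[[0,0,0],[0,0,0]],[[0,0,0],[0,0,0]]]'

```text
clock: 28.4
tool_pos: [0.4641, -0.333, -0.014]
eef_rot: [-0.008, 1.0, -0.0, 0.0]
contact_force: [-0.0, -0.7, -1.1]
opening: 0.496
finger_force: 19.9
```

step_arm --increments '[[[0,0,-0.15],[0,0,0]],[[0,0,-0.1],[0,0,0]],[[0,0,0],[0,0,0]],[[0,0,-0.05],[0,0,0]],[[0,0,0],[0,0,0]],[[0,0,0],[0,0,0]],[[0,0,0],[0,0,0]],[[0,0,0],[0,0,0]],[[0,0,0],[0,0,0]],[[0,0,0],[0,0,0]]]'

```text
clock: 29.4
tool_pos: [0.4638, -0.3328, -0.0173]
eef_rot: [-0.008, 1.0, -0.0, 0.0]
contact_force: [-1.2, 0.6, 1.8]
opening: 0.495
finger_force: 19.9
```

step_arm --increments '[[[0,0,0],[0,0,0]],[[0,0,0],[0,0,0]],[[0,0,0],[0,0,0]],[[0,0,0],[0,0,0]],[[0,0,0.5],[0,0,0]],[[0,0,1.5],[0,0,0]],[[0,0,2.5],[0,0,0]],[[0,0,2.5],[0,0,0]],[[0,0,2],[0,0,0]],[[0,0,1],[0,0,0]]]' --fingers 0.8

```text
clock: 30.4
tool_pos: [0.4649, -0.3333, 0.0854]
eef_rot: [-0.008, 1.0, -0.001, 0.002]
contact_force: [-0.1, 0.7, -0.1]
opening: 0.803
finger_force: 0.0
```

step_arm --increments '[[[0.1,2,0],[0,0,0]],[[0.1,4,0],[0,0,0]],[[0.1,4,0],[0,0,0]],[[0.1,4,0],[0,0,0]],[[0.1,4,0],[0,0,0]],[[0.1,4,0],[0,0,0]],[[0.1,4,0],[0,0,0]],[[0.1,4,0],[0,0,0]],[[0.1,4,0],[0,0,0]],[[0.1,4,0],[0,0,0]]]'

```text
clock: 31.4
tool_pos: [0.4737, 0.0489, 0.0829]
eef_rot: [-0.008, 1.0, 0.0, 0.0]
contact_force: [0.2, 0.2, -0.0]
opening: 0.802
finger_force: 0.0
```

step_arm --increments '[[[0.1,4,0],[0,0,0]],[[0.1,4,0],[0,0,0]],[[0.1,4,0],[0,0,0]],[[0.1,4,0],[0,0,0]],[[0,4,0],[0,0,0]],[[0,4,0],[0,0,0]],[[0,2,0],[0,0,0]],[[0,0,0],[0,0,0]],[[0,0,0],[0,0,0]],[[0,0,0],[0,0,0]]]'

```text
clock: 32.4
tool_pos: [0.478, 0.3045, 0.0824]
eef_rot: [-0.007, 1.0, -0.001, -0.0]
contact_force: [-0.1, -0.7, 1.1]
opening: 0.803
finger_force: 0.0
```

```bash
cat > chk.py <<'E'
from h import *
import sys
s=r.get_state(); print(s["clock"],s["tool_pos"],s["eef_rot"],s["opening"])
im,P=snap("top"); Z=P[...,2]; hsv=cv2.cvtColor(im,cv2.COLOR_RGB2HSV); H,S,V=[hsv[...,i] for i in range(3)]
cv2.imwrite("pics/"+sys.argv[1],cv2.resize(cv2.cvtColor(im,cv2.COLOR_RGB2BGR)[140:290,90:490],None,fx=2,fy=2,interpolation=cv2.INTER_CUBIC))
u,v=np.meshgrid(np.arange(560),np.arange(420))
def box(x0,x1,y0,y1): return (u>=x0)&(u<x1)&(v>=y0)&(v<y1)
Y=(H>18)&(H<36)&(S>140)&(V>70)
for n,m,z in [("board",box(290,500,150,290)&(S<70)&(V>110)&(Z<.03),.008),("coil",box(362,426,160,260)&(Z>.045),.053),("switch",box(310,370,221,275)&(Z>.02),.030),("sw yel",box(310,370,221,275)&Y,.030),("res",box(420,485,221,275)&(Z>.02),.030),("res yel",box(420,485,221,275)&Y,.030),
  ("pack",box(310,365,170,222)&(Z>.02),.035),("compass",box(220,256,220,256)&(Z>.0145),.023),("comp/coil",box(362,426,160,260)&(Z>.062),.070)]:
    try: print(n,*[np.round(q,1) for q in rect(m,z)])
    except ValueError: print(n,"none")
E
python3 chk.py b1.png
```

```text
32.4 [0.47800269 0.30454184 0.08239955] [-7.21867336e-03  9.99973156e-01 -1.22723620e-03 -2.68243542e-04] 0.8027471663370788
board 506.9 -218.7 [199.3 339.3] 1.0 601
coil 551.4 -216.4 [56.2 57.1] -0.5 105
switch 461.1 -108.0 [44.9 67.9] -0.5 106
sw yel 461.1 -106.9 [43.1 67.9] -0.6 167
res 464.7 -331.0 [48.7 70.4] 3.8 107
res yel 464.5 -329.1 [45.4 68. ] 1.1 154
pack 551.7 -106.8 [77.6 79.5] 1.2 154
compass 479.4 107.7 [41.5 41.6] -0.5 58
comp/coil none
```

View pics/b1.png

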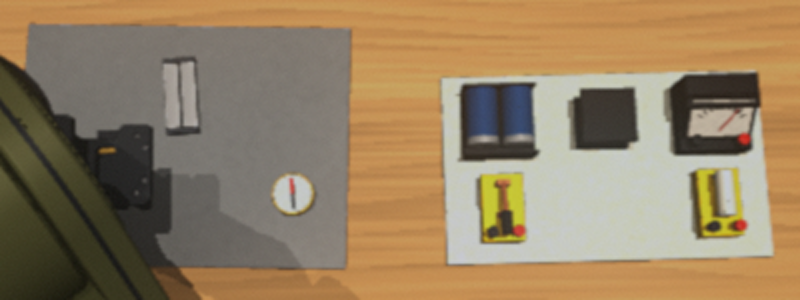

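The crop shows all three parts standing square on the board: coil (605,118), switch (502,208), resistor (718,203). The compass is at (293,194), and the magnets have not moved. Fetching the compass.

step_arm --increments '[[[0,-2,0],[0,0,0]],[[0,-4,0],[0,0,0]],[[0.1,-4,0],[0,0,0]],[[0,-4,0],[0,0,0]],[[0,-3.5,0],[0,0,0]],[[0,-1.7,0],[0,0,0]],[[0,-0.7,0],[0,0,0]],[[0,0,-1],[0,0,0]],[[0,0,-2],[0,0,0]],[[0,0,-2],[0,0,0]]]'

```text
clock: 33.45
tool_pos: [0.4792, 0.1101, 0.0318]
eef_rot: [-0.009, 1.0, 0.001, 0.001]
contact_force: [-0.2, 1.0, -0.3]
opening: 0.801
finger_force: 0.0
```

step_arm --increments '[[[0,0,-1.8],[0,0,0]],[[0,0,-1.2],[0,0,0]],[[0,0,-1],[0,0,0]],[[0,0,-0.7],[0,0,0]],[[0,0,-0.3],[0,0,0]],[[0,0,0],[0,0,0]],[[0,0,0],[0,0,0]],[[0,0,0],[0,0,0]],[[0,0,0],[0,0,0]],[[0,0,0],[0,0,0]]]'

```text
clock: 34.45
tool_pos: [0.479, 0.1082, -0.0172]
eef_rot: [-0.008, 1.0, 0.0, 0.0]
contact_force: [0.2, -0.6, -0.7]
opening: 0.797
finger_force: 0.0
```

step_arm --increments '[[[0,0,0],[0,0,0]],[[0,0,0],[0,0,0]],[[0,0,0],[0,0,0]],[[0,0,0],[0,0,0]],[[0,0,0],[0,0,0]],[[0,0,0],[0,0,0]],[[0,0,0],[0,0,0]],[[0,0,0],[0,0,0]],[[0,0,0],[0,0,0]],[[0,0,0],[0,0,0]]]' --fingers 0 --grip_force 15

```text
clock: 35.45
tool_pos: [0.4788, 0.1083, -0.0174]
eef_rot: [-0.008, 1.0, 0.0, 0.0]
contact_force: [-0.2, -0.5, 0.6]
opening: 0.492
finger_force: 15.0
```

step_arm --increments '[[[0,0,0.5],[0,0,0]],[[0,0,1.5],[0,0,0]],[[0,0,2.5],[0,0,0]],[[0,0,2.5],[0,0,0]],[[0,0,2],[0,0,0]],[[0,0,1],[0,0,0]],[[0,-1.5,0],[0,0,0]],[[0.7,-3,0],[0,0,0]],[[0.8,-3.5,0],[0,0,0]],[[0.8,-3.5,0],[0,0,0]]]'

```text
clock: 36.45
tool_pos: [0.5016, -0.0077, 0.0823]
eef_rot: [-0.009, 1.0, -0.0, -0.0]
contact_force: [0.5, 0.1, -0.1]
opening: 0.493
finger_force: 15.0
```

step_arm --increments '[[[0.8,-3.5,0],[0,0,0]],[[0.8,-3.5,0],[0,0,0]],[[0.8,-3.5,0],[0,0,0]],[[0.8,-3.5,0],[0,0,0]],[[0.8,-3.5,0],[0,0,0]],[[0.8,-2.6,0],[0,0,0]],[[0.2,-1,0],[0,0,0]],[[0,0,0],[0,0,0]],[[0,0,0],[0,0,0]],[[0,0,0],[0,0,0]]]'

```text
clock: 37.45
tool_pos: [0.5517, -0.2151, 0.0826]
eef_rot: [-0.01, 1.0, 0.001, -0.0]
contact_force: [-0.1, -0.3, -0.2]
opening: 0.488
finger_force: 15.0
```

step_arm --increments '[[[0,0,-1],[0,0,0]],[[0,0,-1.2],[0,0,0]],[[0,0,-1.2],[0,0,0]],[[0,0,-0.8],[0,0,0]],[[0,0,-0.5],[0,0,0]],[[0,0,-0.2],[0,0,0]],[[0,0,0],[0,0,0]],[[0,0,0],[0,0,0]],[[0,0,0],[0,0,0]],[[0,0,0],[0,0,0]]]'

```text
clock: 38.45
tool_pos: [0.552, -0.2178, 0.0339]
eef_rot: [-0.008, 1.0, -0.0, 0.0]
contact_force: [0.0, -0.1, 0.1]
opening: 0.492
finger_force: 15.0
```

step_arm --increments '[[[0,0,-0.2],[0,0,0]],[[0,0,-0.1],[0,0,0]],[[0,0,0],[0,0,0]],[[0,0,-0.05],[0,0,0]],[[0,0,0],[0,0,0]],[[0,0,-0.05],[0,0,0]],[[0,0,0],[0,0,0]],[[0,0,0],[0,0,0]],[[0,0,0],[0,0,0]],[[0,0,0],[0,0,0]]]'

```text
clock: 39.45
tool_pos: [0.5519, -0.2177, 0.0296]
eef_rot: [-0.008, 1.0, 0.0, 0.0]
contact_force: [0.1, 0.1, -0.2]
opening: 0.486
finger_force: 15.0
```

step_arm --increments '[[[0,0,-0.05],[0,0,0]],[[0,0,0],[0,0,0]],[[0,0,-0.03],[0,0,0]],[[0,0,0],[0,0,0]],[[0,0,0],[0,0,0]],[[0,0,0],[0,0,0]],[[0,0,0],[0,0,0]],[[0,0,0],[0,0,0]],[[0,0,0],[0,0,0]],[[0,0,0],[0,0,0]]]'

```text
clock: 40.45
tool_pos: [0.5519, -0.2177, 0.0295]
eef_rot: [-0.008, 1.0, -0.0, 0.0]
contact_force: [-2.1, 0.3, 8.2]
opening: 0.491
finger_force: 15.0
```

step_arm --increments '[[[0,0,0],[0,0,0]],[[0,0,0],[0,0,0]],[[0,0,0],[0,0,0]],[[0,0,0],[0,0,0]],[[0,0,0.5],[0,0,0]],[[0,0,1.5],[0,0,0]],[[0,0,2.5],[0,0,0]],[[0,0,2.5],[0,0,0]],[[0,0,1],[0,0,0]],[[0,0,0],[0,0,0]]]' --fingers 0.75

```text
clock: 41.45
tool_pos: [0.553, -0.2181, 0.1108]
eef_rot: [-0.008, 1.0, -0.0, 0.002]
contact_force: [0.0, -1.2, -0.1]
opening: 0.749
finger_force: 0.0
```

step_arm --increments '[[[-0.7,3,0],[0,0,0]],[[-0.7,4,0],[0,0,0]],[[-0.7,4,0],[0,0,0]],[[-0.7,4,0],[0,0,0]],[[-0.7,4,0],[0,0,0]],[[-0.7,4,0],[0,0,0]],[[-0.7,4,0],[0,0,0]],[[-0.7,4,0],[0,0,0]],[[-0.7,4,0],[0,0,0]],[[-0.7,4,0],[0,0,0]]]'

```text
clock: 42.45
tool_pos: [0.4807, 0.1734, 0.1079]
eef_rot: [-0.008, 1.0, -0.0, -0.001]
contact_force: [-0.2, 0.5, -0.8]
opening: 0.753
finger_force: 0.0
```

step_arm --increments '[[[0,4,0],[0,0,0]],[[0,4,0],[0,0,0]],[[0,2,0],[0,0,0]],[[0,2,0],[0,0,0]],[[0,0,0],[0,0,0]],[[0,0,0],[0,0,0]],[[0,0,0],[0,0,0]],[[0,0,0],[0,0,0]],[[0,0,0],[0,0,0]],[[0,0,0],[0,0,0]]]'

```text
clock: 43.45
tool_pos: [0.482, 0.2916, 0.1088]
eef_rot: [-0.008, 1.0, -0.0, 0.0]
contact_force: [0.3, 0.4, -0.1]
opening: 0.747
finger_force: 0.0
```

```bash
python3 chk.py b2.png
```

```text
43.45 [0.48196741 0.2916032  0.10879271] [-7.95336049e-03  9.99968366e-01 -1.03963374e-04  2.38769777e-05] 0.7465001127274814
board 506.9 -218.7 [199.3 339.3] 1.0 601
coil 551.4 -216.5 [56.2 57. ] -0.5 105
switch 461.1 -108.1 [44.8 67.9] -0.5 105
sw yel 461.1 -106.9 [43.1 67.9] -0.6 167
res 464.4 -331.6 [49.1 70.5] 1.9 108
res yel 464.4 -328.9 [45.7 68. ] 1.4 154
pack 551.7 -106.7 [77.8 79.4] 1.1 155
compass none
comp/coil 550.8 -215.7 [41.  42.5] -0.5 61
```

View pics/b2.png

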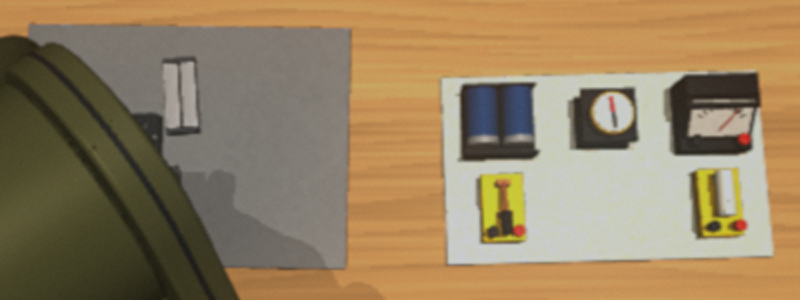

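The compass sits centred on the coil (612,112), within 1 mm, and the other parts are in place. The gripper is clear, so I'm handing in.

```bash
python3 -c "
from plant import r
print(r.finish_job())"
```

```text
the job is handed in; nothing more can be done
None
```

The circuit is set out in the order asked and handed in after about 43 s: coil, switch and resistor measured about 2 mm from their targets, the compass within 1 mm of the coil's centre. The magnets look unmoved; the arm hid the lamp in the last picture, but I never touched either.

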